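# Lower the laser shield over the specimen on its ratchet arm

### The arm

A 6-joint arm with a two-finger parallel gripper is mounted at the origin on the work surface. World frame = base frame: x ahead of the robot, y to its left, z up, the work surface at z = 0. Lengths are in m, angles in degrees, forces in N, time in s.
With the tool pointing down it reaches from about 0.375 to 0.9 m from the base axis. Payload 3.1 kg.
Tool frame: the origin (TCP) lies at the very end of the fingers, on their centre line; the grasp point (between the pads) lies 19 mm behind it; y points along the fingers, z is the direction in which the jaws open and shut, and the axes are right-handed (so a half turn about y gives the same grasp; the last joint's range is limited). The gripper opens to 87 mm and grips with 3 to 60 N. Pads are 19 mm wide; open, the fingers measure 117 mm over their backs; the gripper's body (75 mm by 190 mm) begins 51 mm behind the grasp point.
Start: joints at [62.424, 30.224, 82.088, -0, 67.689, -10.227], TCP at [0.186, 0.597, 0.223] pointing down, gripper open.
Joint ranges: [-176.69, 176.69], [-43.24, 126.21], [12.49, 139.97], [-82, 262], [0, 151.66], [-163.58, 163.58]. Speed limits (degrees/s): [159.86, 159.86, 180, 180, 180, 180].

### API

Orientations are given as a 3x3 rotation matrix whose columns are the frame's x, y, z axes.
In Python, from rig import bot gives the robot as it stands. The module is installed in compiled form; this text tells all that it offers.
- The arm moves only by the tool arm_command, never from a script. Its argument "series" is a list of rows, each a list of 3 entries, a list of its own where there are three numbers: the shift along the tool's x, y, z each as a share of 0.2 m, from -1 to 1, then the turn about the tool's y as a share of 0.08 rad, from -1 to 1, then the opening, from -1 (shut) to 1 (fully open), so that 0 is half open. A call has 1 to 20 rows; each row shifts and turns the pose as measured when the row begins, along the tool's axes as they then stand; what a row does not reach is not made up. A row lasts 1/12 s, in which the tool goes at most 41.7 mm and 7.16 degrees, less where a joint would pass 70% of its speed; a pose out of reach is approached as far as the arm can. A call with a number of a shift or a turn outside -1 to 1 is refused whole. A call with a gripper value outside its range is refused whole. The fingers move at their own pace and stop on an object; the grip force is fixed at half the most. Time passes only in rows, so rows that do not move let the fingers close. It gives the time, the measured TCP pose, the force and the opening at its end, in the units of the state.
- bot.read_state(): the state, without advancing time (a new reading comes with each control period).
- bot.capture(name): name is "scene" or "side" or "wrist"; returns the picture (384x512x3 uint8, red, green, blue); there is no depth.
- bot.get_calibration(name): a dict with "mtx" (3x3 intrinsics, pixels), "k1" (the pictures are not rectified: a ray, as slopes to the right and down, at radius r is drawn at 1 + k1 r^2 times it, then the intrinsics apply), "rvec" (rotation vector, rad) and "tvec" (3), from world to camera coordinates, as OpenCV has them. Camera axes: x right, y down, z forward; pixel columns grow to the right and rows downward; lengths in m; the calibration is good to about 2 mm. A picture is of the moment at which its call begins: read the wrist's pose just before it. get_calibration takes no time and is no camera call; for the wrist camera it gives the pose at the moment of the call.
- bot.hand_in(): hands the job in, once; it reports no verdict.
The state is a dict: "time_s": time; "joint_positions": joint angles; "qvel": joint speeds; "tau": joint torques, N m; "position": TCP position; "tcp_rot": TCP orientation; "force": force on the tool from outside, world axes, zero at the start; "moment": the same for the moment, N m; "opening": opening from 0.0 (shut) to 1.0 (fully open).
Only numpy, scipy, OpenCV 4.12 (cv2) and the standard library are available. Lean on these libraries where they do the work, as an engineer would, in place of code of your own. Each camera call takes 0.05 s, during which the arm holds its last target. There are 200 camera calls.

### The job

The amber laser shield is parked up on its ratchet arm. Press the thumb pad on the tail of the ratchet pawl down until the pawl flips over and stays free of the teeth, then push the shield down by the bar across its end until the arm rests fully down on its stop post over the specimen stage. Only push with the fingers: do not pull the shield up, and leave the dish and all the loose things where they are.

Things in the scene. Friction and masses are not known exactly. Their poses are not given: they have to be found in the camera images.
- rig: fixed black optical breadboard, 300 x 450 x 12 mm, that carries the whole rig: a specimen stage (top 76 mm above the bench) and, beside it, the shield stand. Origin at the centre of its underside; its +x axis points away from the robot (within about 0.3 rad), its +y axis to the robot's left, along the lowered shield arm; z up. The hinge axis of the shield and the pivot axis of the pawl are both parallel to its x axis
- hinge (a point): point on the hinge axis of the shield arm, 112 mm above the bench, 55 mm to the -y side of the board's centre; the toothed steel quadrant of the arm (55 mm radius) turns about it
- shield (a joint): angle of the shield arm above level, rad: 0 = fully down, level, on the rubber-tipped stop post; up to 1.4 = raised. It starts parked at 0.7 to 1.2. A counterbalance spring and a stiff hinge hold it where it is left, so it does not drop by itself; with the pawl free it takes 1 to 5 N on the end bar to push it down. With the pawl in the teeth it cannot go down more than one tooth (0.22 rad)
- push_bar (a point): centre of the round aluminium bar across the free end of the shield arm, 16 mm diameter, 100 mm long, parallel to the board's x axis, 225 mm from the hinge axis and 13 mm to the -x side of point hinge. It is the highest part of the raised shield, whose amber plate (150 x 135 x 4 mm) hangs between the bar and the hinge. Fully down its centre is 112 mm above the bench
- pawl (a joint): angle of the steel ratchet pawl, rad: 0 = hook down in the teeth, 0.4 = tail fully down, hook clear of the teeth. An over-centre spring holds it at either end and throws it over at 0.2; pressed past that, it stays free by itself. Starts at 0 to 0.1
- pawl_pad (a point): centre of the top face of the ribbed steel thumb pad on the pawl's tail, 26 mm (board x) x 28 mm (board y) x 7 mm, about 170 mm above the bench at the start; 126 mm to the -y side and 1 mm to the +x side of point hinge. Pressed, it goes nearly straight down by 23 mm, thrown over half-way, and takes 3 to 6 N at first. Nothing stands above it or within 100 mm below it
- dish: loose glass specimen dish, 37 mm across, 12 mm high, standing on the stage under where the shield comes down; origin at the centre of its underside
- canister: loose clear objective canister with black screw lid, 36 mm across, 55 mm high, upright on the breadboard about 90 mm to the +x side of the thumb pad; origin at the centre of its underside
- driver: loose screwdriver with black handle, 170 mm long, 26 mm thick, lying on the breadboard on the robot's side of the stand; origin under its middle
- lens_ring: loose black lens ring, 31 mm across, 12 mm high, lying on the breadboard on the far side of the stand; origin at the centre of its underside
- post: loose steel optics post on a round foot, 32 mm across the foot, 60 mm high, upright on the breadboard on the robot's side of the thumb pad; origin at the centre of its underside
- solvent: loose white bottle, 48 mm across, 115 mm high, on the bench to the left; origin at the centre of its underside
- slide_box: loose grey slide box, 85 x 170 x 34 mm, on the bench to the right; origin at the centre of its underside
- beaker: loose glass beaker, 60 mm across, 75 mm high, on the bench to the left; origin at the centre of its underside

How it is judged (in metres and radians):
On the way, in this order (a step that is already met when the one before it is completed fails the run):
1. the pawl is pressed over and stays free while the shield is still up (value of joint pawl above 0.3 rad and value of joint shield above 0.45 rad), for 0.2 s.
2. the shield arm is pushed fully down with the pawl free (value of joint shield below 0.05 rad and value of joint pawl above 0.3 rad), for 0.2 s.
At the end, for the whole second after the job is handed in: The shield arm is within 0.05 rad of fully down on its stop, the pawl is still flipped free (over 0.3 rad), the dish is within 10 mm and every other loose thing within 20 mm of where it started (all of step 2 and distance of dish from where it was at the start of the episode below 0.01 m and distance of each of canister, driver, lens_ring, post, solvent, slide_box, beaker from where it was at the start of the episode below 0.02 m); the robot touches nothing.
It fails at once if the shield is pulled up (above 1.3 rad, or its bar over 75 mm away from its start while the pawl is still in) (value of joint shield above 1.3 rad or (value of joint pawl below 0.2 rad and distance of push_bar from where it was at the start of the episode above 0.075 m)).
It fails at once if the dish is shifted by more than 10 mm (distance of dish from where it was at the start of the episode above 0.01 m).
It fails at once if a loose thing is knocked, carried or lifted by more than 20 mm (distance of any of canister, driver, lens_ring, post, solvent, slide_box, beaker from where it was at the start of the episode above 0.02 m).
It also fails if it takes over 48 s, if anything falls off the work surface, if the arm or the gripper's body presses on something with over 40 N, if the wrist force passes 120 N, or if a joint passes its speed limit or range.

## Working session

There is one attempt and no reset: what is moved stays moved. The work goes in short steps, Python scripts to look and compute and a tool call to move; the robot and the scene stay as the last step left them, time stands still between calls to the robot, and variables do not carry over. Pictures are saved under pics/ and viewed, and the job is handed in when it is done.

Besides the shell and the picture viewer there is one more tool, called after "Request:" by a JSON object that holds its "method" and its "body", one argument or row to a line. arm_command: Moves the arm, as the interface text tells. Its arguments: {"type":"object","properties":{"series":{"type":"array"}},"required":["series"]}

```bash
mkdir -p pics; cat > h.py <<'E'
import numpy as np, cv2
from rig import bot
def cal(n):
    c=bot.get_calibration(n); return c
def ray(c,u,v):
    K=np.array(c['mtx']); d=np.array([c['k1'],0,0,0,0.])
    p=cv2.undistortPoints(np.array([[[u,v]]],float),K,d)[0,0]
    R=cv2.Rodrigues(np.array(c['rvec'],float))[0]; t=np.array(c['tvec'],float).ravel()
    return -R.T@t, R.T@np.array([p[0],p[1],1.])
def onz(c,u,v,z):
    o,d=ray(c,u,v); return o+d*(z-o[2])/d[2]
def tri(c1,p1,c2,p2):
    o1,d1=ray(c1,*p1);o2,d2=ray(c2,*p2)
    s=np.linalg.lstsq(np.c_[d1,-d2],o2-o1,rcond=None)[0]
    a=o1+s[0]*d1;b=o2+s[1]*d2
    return (a+b)/2,np.linalg.norm(a-b)
def proj(c,P):
    K=np.array(c['mtx']); return cv2.projectPoints(np.array(P,float).reshape(-1,1,3),np.array(c['rvec'],float),np.array(c['tvec'],float),K,np.array([c['k1'],0,0,0,0.]))[0][:,0]
E
python3 - <<'E'
from h import *
np.set_printoptions(precision=4,suppress=True)
for n in ["scene","side","wrist"]:
    im=bot.capture(n); cv2.imwrite(f"pics/{n}0.png",cv2.resize(im[:,:,::-1],(800,600),interpolation=cv2.INTER_CUBIC)); np.save(f"{n}0.npy",im)
    c=cal(n); o,d=ray(c,256,192); print(n,o,d/np.linalg.norm(d))
s=bot.read_state();print(s)
E
```

```text
scene [1.1119 0.6282 0.7637] [-0.5081 -0.6096 -0.6084]
side [0.4309 1.1702 0.8758] [ 0.1076 -0.8492 -0.5169]
wrist [0.1064 0.6203 0.3833] [ 0.3    -0.1013 -0.9485]
{'time_s': 0.15, 'joint_positions': array([ 62.4251,  30.2688,  82.139 ,  -0.0015,  67.688 , -10.2267]), 'qvel': array([-0.0164, -0.2265, -0.2322,  0.0339, -0.0836, -0.0725]), 'tau': array([  0.    , -44.0432, -17.6842,   0.0633,   0.0552,  -0.0001]), 'position': array([0.1861, 0.5961, 0.2218]), 'tcp_rot': array([[ 0.9545, -0.0008,  0.2982],
       [-0.2982, -0.0015,  0.9545],
       [-0.0003, -1.    , -0.0016]]), 'force': array([ 0.0471, -0.3939, -0.5077]), 'moment': array([-0.0086,  0.0106, -0.0019]), 'opening': 0.9967006054726263}
```

View pics/scene0.png

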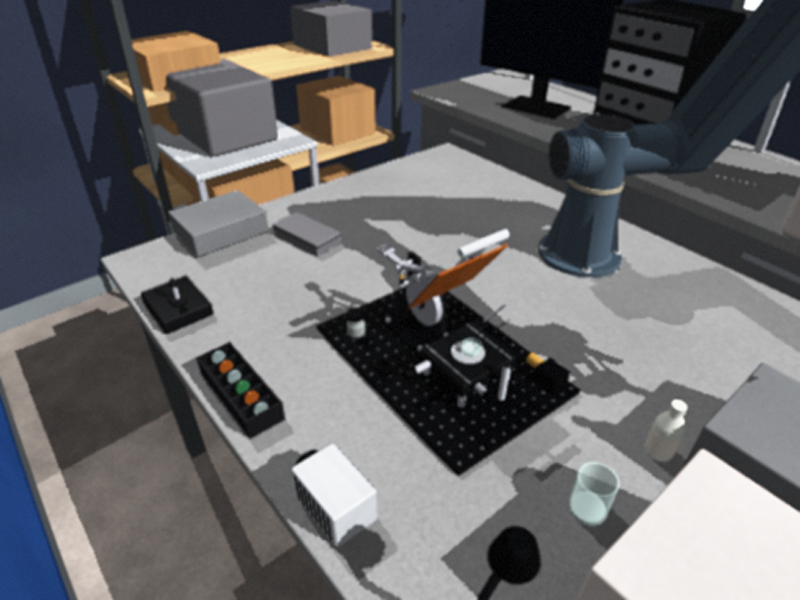

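View pics/side0.png

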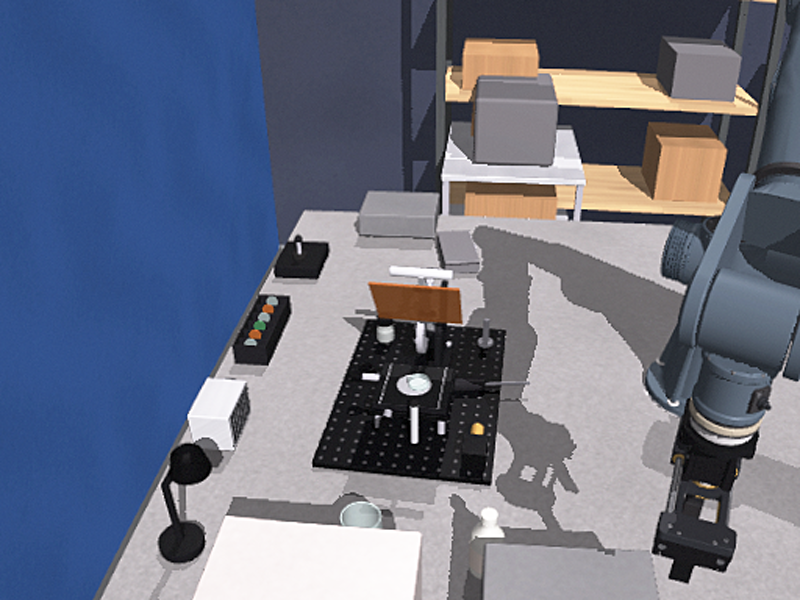

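View pics/wrist0.png

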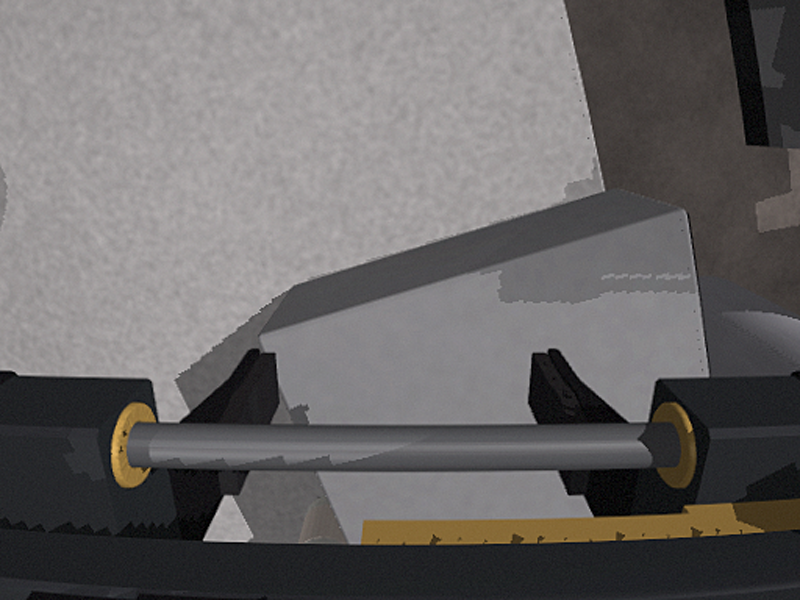

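```bash
python3 - <<'E'
import numpy as np,cv2
a=np.load('scene0.npy')[140:310,190:380,::-1]; cv2.imwrite('pics/sc.png',cv2.resize(a,None,fx=3.5,fy=3.5,interpolation=cv2.INTER_CUBIC))
a=np.load('side0.npy')[160:320,190:345,::-1]; cv2.imwrite('pics/sd.png',cv2.resize(a,None,fx=3.7,fy=3.7,interpolation=cv2.INTER_CUBIC))
E
```

```text
(no output)
```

View pics/sc.png

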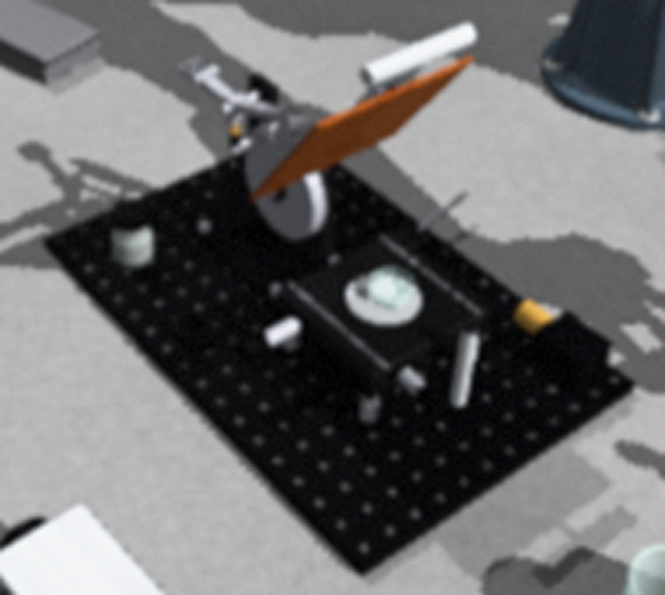

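View pics/sd.png

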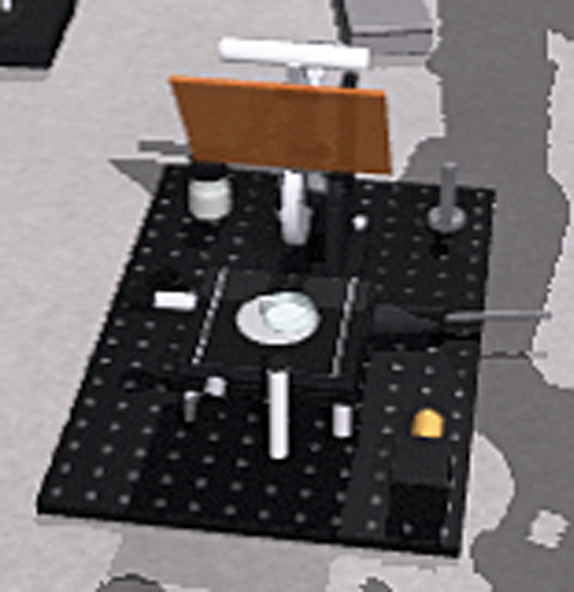

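```bash
cat > m.py <<'E'
from h import *
np.set_printoptions(precision=4,suppress=True)
cs,cd=cal('scene'),cal('side')
S=lambda x,y:(190+(x+.5)/3.5-.5,140+(y+.5)/3.5-.5)
D=lambda x,y:(190+(x+.5)/3.7-.5,160+(y+.5)/3.7-.5)
if __name__=="__main__":
    for n,p in dict(L=(45,240),B=(365,568),R=(632,380)).items(): print('sc',n,onz(cs,*S(*p),.012))
    q=[onz(cd,*D(*p),.012) for p in [(167,168),(494,190),(460,549),(40,505)]]
    print(np.array(q)); print([np.linalg.norm(q[i]-q[i-1]) for i in range(4)], np.mean(q,0))
    print('bar far',tri(cs,S(368,77),cd,D(224,50)),'near',tri(cs,S(472,36),cd,D(367,57)))
    print('pad',onz(cs,*S(195,67),.17))
    print('dish',onz(cd,*D(278,318),.076))
E
python3 m.py
```

```text
sc L [ 0.6737 -0.1682  0.012 ]
sc B [0.6963 0.2784 0.012 ]
sc R [0.399  0.2896 0.012 ]
[[ 0.6718 -0.1587  0.012 ]
 [ 0.3773 -0.1494  0.012 ]
 [ 0.4     0.2984  0.012 ]
 [ 0.6941  0.2833  0.012 ]]
[np.float64(0.442560877716923), np.float64(0.2946234946785617), np.float64(0.44843263063265865), np.float64(0.2944951482181611)] [0.5358 0.0684 0.012 ]
bar far (array([0.5761, 0.1303, 0.2985]), np.float64(0.0023149961107697694)) near (array([0.4795, 0.1387, 0.3008]), np.float64(0.0009718908777555168))
pad [ 0.5339 -0.1176  0.17  ]
dish [0.5406 0.1356 0.076 ]
```

Request:
{"method": "arm_command", "body": {
  "series": [
    [[0,-0.2,0],-0.8,-1],
    [[0,-0.2,0],-0.8,-1],
    [[0,-0.2,0],-0.8,-1],
    [[0,-0.2,0],-0.8,-1],
    [[0,-0.2,0],0,-1],
    [[0,-0.1,0],0,-1]
  ]
}}

```text
time_s: 0.65
position: [0.1845, 0.5927, 0.4389]
tcp_rot: [[0.999, -0.014, 0.034], [-0.034, -0.026, 0.999], [-0.013, -1.0, -0.027]]
force: [0.7, 1.8, 1.1]
opening: 0.633
```

```bash
python3 -c "
from rig import bot
s=bot.read_state();print(s['time_s'],s['position'],s['tcp_rot'],s['joint_positions'],s['force'])"
```

```text
0.65 [0.18447369 0.59265223 0.4389304 ] [[ 0.99933981 -0.0137336   0.03363519]
 [-0.03398838 -0.02634932  0.99907482]
 [-0.01283463 -0.99955845 -0.02679871]] [ 6.24095606e+01  2.18534620e+01  6.25974027e+01 -1.83747573e-03
  9.72518492e+01 -2.56525742e+01] [0.65954599 1.82642966 1.06668184]
```

Request:
{"method": "arm_command", "body": {
  "series": [
    [[0.09,0,-0.18],0,-1],
    [[0.09,0,-0.18],0,-1],
    [[0.09,0,-0.18],0,-1],
    [[0.09,0,-0.18],0,-1],
    [[0.09,0,-0.18],0,-1],
    [[0.09,0,-0.18],0,-1],
    [[0.09,0,-0.18],0,-1],
    [[0.09,0,-0.18],0,-1],
    [[0.09,0,-0.18],0,-1],
    [[0.09,0,-0.18],0,-1]
  ]
}}

```text
time_s: 1.48
position: [0.3555, 0.2232, 0.4475]
tcp_rot: [[1.0, -0.006, 0.016], [-0.017, -0.011, 1.0], [-0.006, -1.0, -0.011]]
force: [1.1, 0.4, 0.3]
opening: 0.007
```

Remaining to above the pad: (0.175, -0.34).

Request:
{"method": "arm_command", "body": {
  "series": [
    [[0.09,0,-0.18],0,-1],
    [[0.09,0,-0.18],0,-1],
    [[0.09,0,-0.18],0,-1],
    [[0.09,0,-0.18],0,-1],
    [[0.09,0,-0.18],0,-1],
    [[0.09,0,-0.18],0,-1],
    [[0.09,0,-0.18],0,-1],
    [[0.09,0,-0.18],0,-1],
    [[0.09,0,-0.18],0,-1],
    [[0,0,0],0,-1],
    [[0,0,0],0,-1]
  ]
}}

```text
time_s: 2.4
position: [0.5138, -0.1264, 0.4464]
tcp_rot: [[1.0, -0.008, 0.028], [-0.028, -0.01, 1.0], [-0.008, -1.0, -0.01]]
force: [0.2, 1.6, 0.5]
opening: 0.005
```

```bash
python3 - <<'E'
from h import *
np.set_printoptions(precision=4,suppress=True)
s=bot.read_state();print(s['position'],s['tcp_rot'],s['force'])
for n in ["scene","wrist"]:
    im=bot.capture(n); np.save(n+'1.npy',im)
    if n=='scene': im=im[110:260,210:380]; f=4
    else: f=1.5
    cv2.imwrite(f"pics/{n}1.png",cv2.resize(im[:,:,::-1],None,fx=f,fy=f,interpolation=cv2.INTER_CUBIC))
c=cal('wrist'); print(proj(c,[[.531,-.117,.17]]))
E
```

```text
[ 0.5138 -0.1264  0.4464] [[ 0.9996 -0.0083  0.0278]
 [-0.0279 -0.0097  0.9996]
 [-0.008  -0.9999 -0.01  ]] [0.1659 1.6021 0.4746]
[[266.9228 161.4741]]
```

View pics/scene1.png

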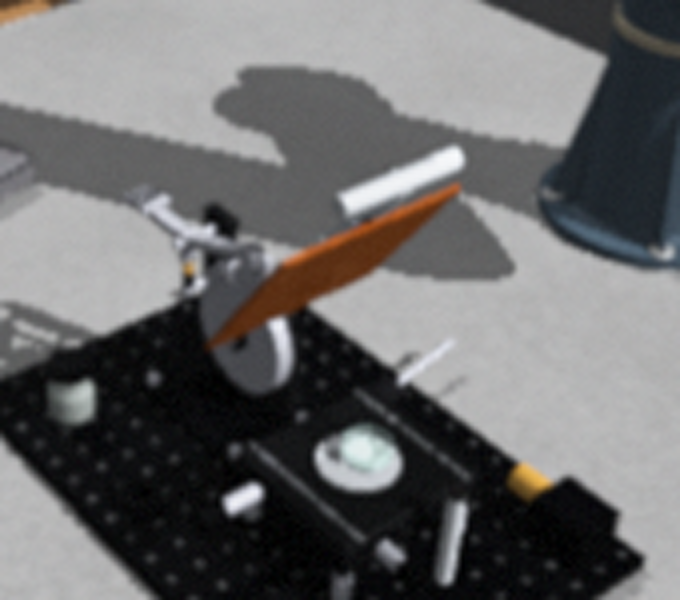

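View pics/wrist1.png

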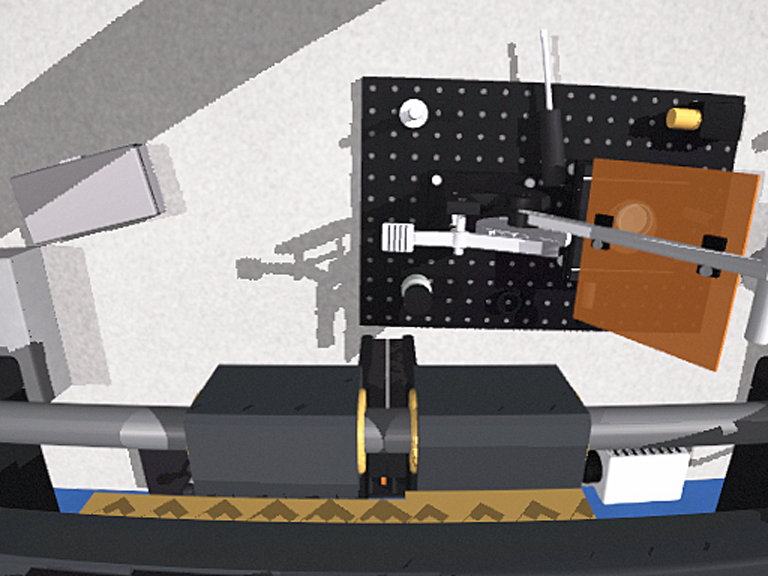

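```bash
python3 - <<'E'
from h import *
c=cal('wrist')
for p in [(398,237),(383,237),(414,237),(398,223),(398,251)]: print(onz(c,p[0]/1.5,p[1]/1.5,.17))
s=bot.read_state();print(s['time_s'],s['position'],s['tcp_rot'])
E
```

```text
[ 0.52621098 -0.1190394   0.17      ]
[ 0.52592013 -0.13237528  0.17      ]
[ 0.52651468 -0.10481895  0.17      ]
[ 0.51360001 -0.11880985  0.17      ]
[ 0.5390168  -0.11927113  0.17      ]
2.5 [ 0.51340747 -0.12505689  0.44650731] [[ 0.99963689 -0.00812044  0.0256932 ]
 [-0.02577603 -0.01026665  0.99961502]
 [-0.00785353 -0.99991432 -0.01047224]]
```

Request:
{"method": "arm_command", "body": {
  "series": [
    [[0.03,0.18,0.02],0,-1],
    [[0.03,0.18,0.02],0,-1],
    [[0.03,0.18,0.01],0,-1],
    [[0,0.18,0],0,-1],
    [[0,0.18,0],0,-1],
    [[0,0.1,0],0,-1],
    [[0,0.1,0],0,-1],
    [[0,0,0],0,-1],
    [[0,0,0],0,-1]
  ]
}}

```text
time_s: 3.25
position: [0.5297, -0.1026, 0.2261]
tcp_rot: [[1.0, 0.004, 0.008], [-0.008, -0.012, 1.0], [0.004, -1.0, -0.012]]
force: [0.9, -0.4, -0.2]
opening: 0.004
```

```bash
python3 - <<'E'
from h import *
np.set_printoptions(precision=4,suppress=True)
s=bot.read_state();print(s['position'],s['tcp_rot'],s['force'])
for n in ["scene","wrist"]:
    im=bot.capture(n)
    if n=='scene': im=im[110:230,190:340]; f=4
    else: f=1.5
    cv2.imwrite(f"pics/{n}2.png",cv2.resize(im[:,:,::-1],None,fx=f,fy=f,interpolation=cv2.INTER_CUBIC))
E
```

```text
[ 0.5297 -0.1026  0.2261] [[ 1.      0.0041  0.0076]
 [-0.0075 -0.0122  0.9999]
 [ 0.0042 -0.9999 -0.0122]] [ 0.9334 -0.4107 -0.249 ]
```

View pics/scene2.png

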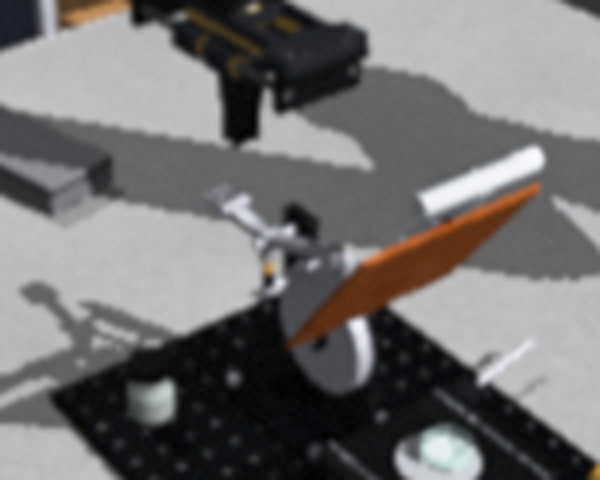

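View pics/wrist2.png

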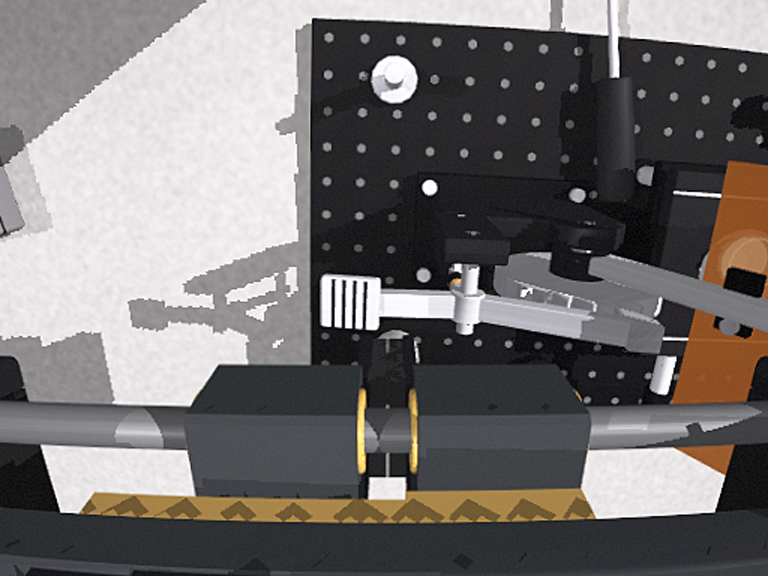

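```bash
python3 - <<'E'
from h import *
c=cal('wrist')
for p in [(349,302),(320,302),(379,302),(349,275),(349,329)]: print(onz(c,p[0]/1.5,p[1]/1.5,.17))
s=bot.read_state();print(s['time_s'],s['position'],s['qvel'])
print(proj(c,[s['position']])*1.5)
E
```

```text
[ 0.52674612 -0.12193701  0.17      ]
[ 0.52673659 -0.13540729  0.17      ]
[ 0.52676311 -0.10805827  0.17      ]
[ 0.51366903 -0.12154745  0.17      ]
[ 0.54030524 -0.12234995  0.17      ]
3.35 [ 0.53027433 -0.10314747  0.22701071] [-0.75442346 -0.68423041 -1.61502449 -0.29583385 -0.64636946  0.01627591]
[[388.37005314 366.91580332]]
```

Request:
{"method": "arm_command", "body": {
  "series": [
    [[-0.01,0.05,-0.05],0,-1],
    [[0,0.1,-0.03],0,-1],
    [[0,0.05,0],0,-1],
    [[0,0.02,0],0,-1],
    [[0,0,0],0,-1]
  ]
}}

```text
time_s: 3.77
position: [0.5339, -0.1241, 0.1891]
tcp_rot: [[1.0, 0.024, 0.006], [-0.005, -0.022, 1.0], [0.024, -0.999, -0.022]]
force: [-0.6, -0.3, -0.5]
opening: 0.007
```

Request:
{"method": "arm_command", "body": {
  "series": [
    [[-0.02,0.04,0.02],0,-1],
    [[-0.01,0.04,0.01],0,-1],
    [[0,0.04,0],0,-1],
    [[0,0.04,0],0,-1]
  ]
}}

```text
time_s: 4.1
position: [0.5321, -0.1219, 0.1602]
tcp_rot: [[0.999, 0.034, 0.006], [-0.005, -0.028, 1.0], [0.034, -0.999, -0.028]]
force: [-0.8, -0.4, 1.2]
opening: 0.006
```

Request:
{"method": "arm_command", "body": {
  "series": [
    [[-0.01,0.04,0],0,-1],
    [[-0.01,0.04,0],0,-1],
    [[0,0.03,0],0,-1]
  ]
}}

```text
time_s: 4.35
position: [0.5322, -0.1224, 0.1476]
tcp_rot: [[0.999, 0.042, 0.006], [-0.005, -0.029, 1.0], [0.043, -0.999, -0.029]]
force: [-21.1, 5.7, 68.2]
opening: 0.005
```

```bash
python3 - <<'E'
from h import *
np.set_printoptions(precision=4,suppress=True)
s=bot.read_state();print(s['position'],s['force'])
for n in ["scene"]:
    im=bot.capture(n)
    if n=='scene': im=im[110:230,190:340]; f=4
    cv2.imwrite(f"pics/{n}3.png",cv2.resize(im[:,:,::-1],None,fx=f,fy=f,interpolation=cv2.INTER_CUBIC))
E
```

```text
[ 0.5322 -0.1224  0.1476] [-21.1074   5.7029  68.2201]
```

View pics/scene3.png

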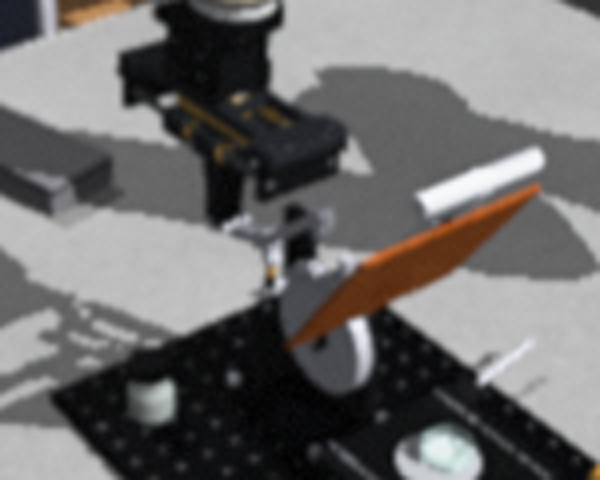

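Request:
{"method": "arm_command", "body": {
  "series": [
    [[0,-0.06,0],0,-1],
    [[0,-0.1,0],0,-1],
    [[0,-0.2,0],0,-1],
    [[0,-0.2,0],0,-1],
    [[0,-0.2,0],0,-1],
    [[0,-0.2,0],0,-1],
    [[0,-0.2,0],0,-1],
    [[0,0,0],0,-1]
  ]
}}

```text
time_s: 5.07
position: [0.5216, -0.1155, 0.3923]
tcp_rot: [[0.999, 0.047, 0.005], [-0.004, -0.031, 1.0], [0.047, -0.998, -0.031]]
force: [1.4, -1.1, 0.6]
opening: 0.004
```

```bash
python3 - <<'E'
from h import *
np.set_printoptions(precision=4,suppress=True)
s=bot.read_state();print(s['position'],s['tcp_rot'],s['force'])
for n in ["scene","wrist"]:
    im=bot.capture(n); np.save(n+'4.npy',im)
    if n=='scene': im=im[110:230,190:340]; f=4
    else: f=1.5
    cv2.imwrite(f"pics/{n}4.png",cv2.resize(im[:,:,::-1],None,fx=f,fy=f,interpolation=cv2.INTER_CUBIC))
E
```

```text
[ 0.5216 -0.1155  0.3923] [[ 0.9989  0.047   0.0053]
 [-0.0039 -0.0309  0.9995]
 [ 0.0471 -0.9984 -0.0307]] [ 1.4305 -1.0746  0.5553]
```

View pics/scene4.png

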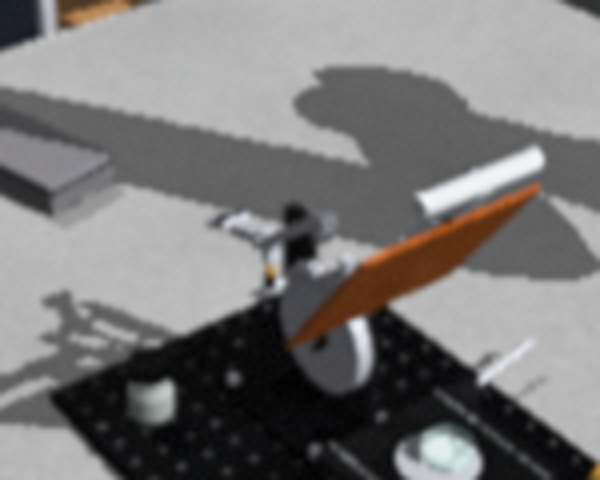

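View pics/wrist4.png

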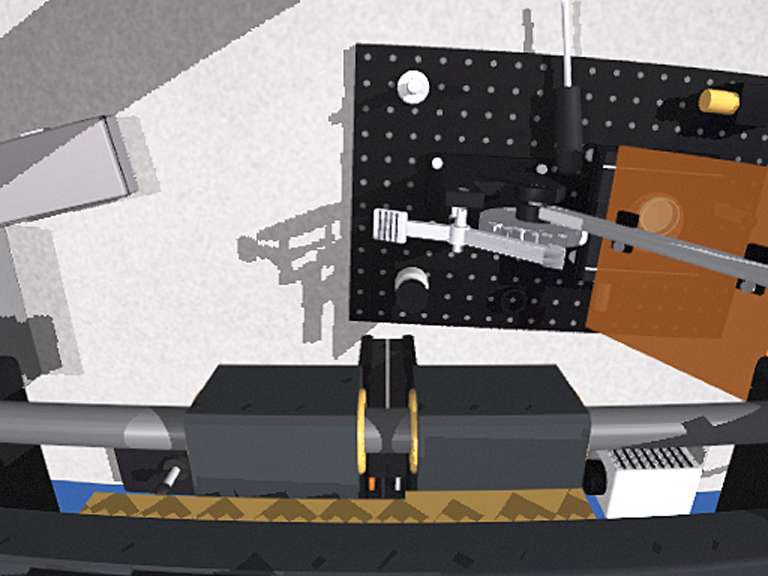

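Request:
{"method": "arm_command", "body": {
  "series": [
    [[0,0,0.18],0,-1],
    [[0,0,0.18],0,-1],
    [[0,0,0.18],0,-1],
    [[0,0,0.18],0,-1],
    [[0,0,0.18],0,-1],
    [[0,0,0.18],0,-1],
    [[0,0,0.1],0,-1],
    [[0,0,0.05],0,-1],
    [[0,0,0],0,-1]
  ]
}}

```text
time_s: 5.92
position: [0.5133, 0.1391, 0.3549]
tcp_rot: [[1.0, -0.003, 0.012], [-0.012, -0.024, 1.0], [-0.003, -1.0, -0.024]]
force: [-0.4, -0.2, 1.0]
opening: 0.006
```

```bash
python3 - <<'E'
from h import *
np.set_printoptions(precision=4,suppress=True)
s=bot.read_state();print(s['position'],s['tcp_rot'],s['force'])
for n in ["scene","wrist"]:
    im=bot.capture(n); np.save(n+'5.npy',im)
    if n=='scene': im=im[110:230,190:340]; f=4
    else: f=1.5
    cv2.imwrite(f"pics/{n}5.png",cv2.resize(im[:,:,::-1],None,fx=f,fy=f,interpolation=cv2.INTER_CUBIC))
E
```

```text
[0.5133 0.1391 0.3549] [[ 0.9999 -0.0028  0.0122]
 [-0.0123 -0.0241  0.9996]
 [-0.0025 -0.9997 -0.0241]] [-0.3568 -0.2271  0.9832]
```

View pics/scene5.png

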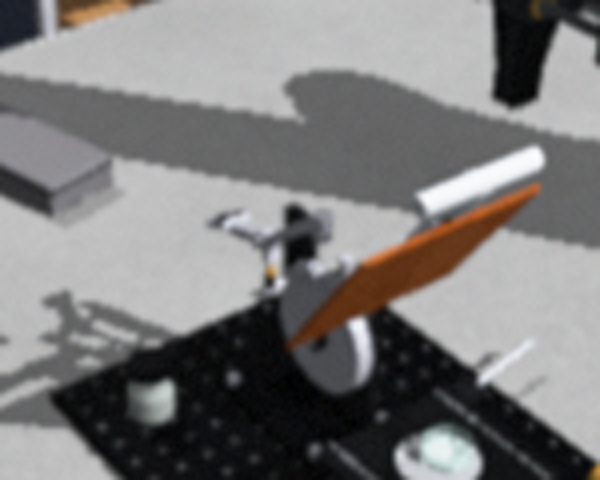

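View pics/wrist5.png

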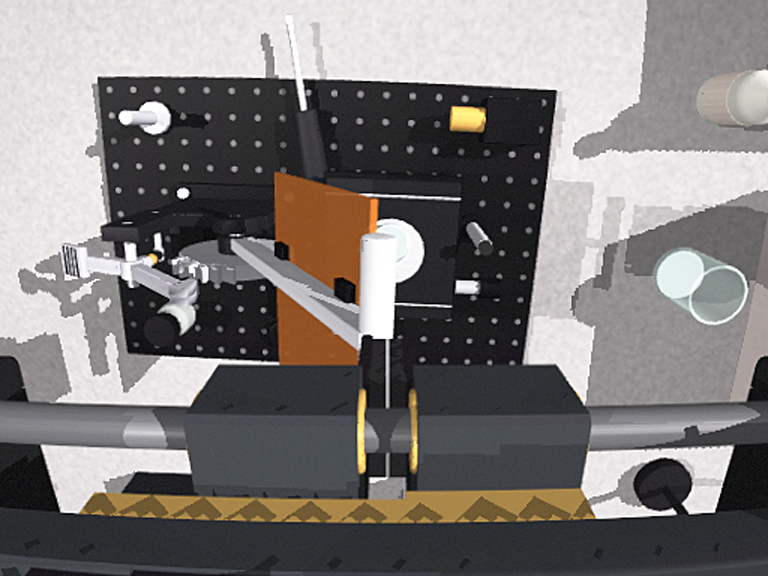

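Request:
{"method": "arm_command", "body": {
  "series": [
    [[0.06,0.1,0],0,-1],
    [[0,0.08,0],0,-1],
    [[0,0.03,0],0,-1],
    [[0,0,0],0,-1]
  ]
}}

```text
time_s: 6.35
position: [0.5274, 0.1293, 0.3118]
tcp_rot: [[1.0, -0.001, 0.021], [-0.021, -0.028, 0.999], [-0.001, -1.0, -0.028]]
force: [-0.5, 0.1, -0.2]
opening: 0.005
```

Request:
{"method": "arm_command", "body": {
  "series": [
    [[0,0.04,0.05],0,-1],
    [[0,0.05,0.06],0,-1],
    [[0,0.05,0.06],0,-1],
    [[0,0.05,0.05],0,-1]
  ]
}}

```text
time_s: 6.68
position: [0.5313, 0.1724, 0.2772]
tcp_rot: [[0.999, 0.008, 0.031], [-0.031, -0.023, 0.999], [0.008, -1.0, -0.023]]
force: [-1.1, -0.3, 2.8]
opening: 0.002
```

Request:
{"method": "arm_command", "body": {
  "series": [
    [[0,0.06,0.045],0,-1],
    [[0,0.07,0.04],0,-1],
    [[0,0.07,0.04],0,-1],
    [[0,0.07,0.03],0,-1],
    [[0,0.07,0.03],0,-1]
  ]
}}

```text
time_s: 7.1
position: [0.5347, 0.2188, 0.2096]
tcp_rot: [[0.999, 0.017, 0.032], [-0.032, -0.01, 0.999], [0.018, -1.0, -0.009]]
force: [-0.7, 0.1, 1.5]
opening: 0.003
```

```bash
python3 - <<'E'
from h import *
for n in ["scene"]:
    im=bot.capture(n); im=im[110:260,190:380]; f=4
    cv2.imwrite(f"pics/{n}6.png",cv2.resize(im[:,:,::-1],None,fx=f,fy=f,interpolation=cv2.INTER_CUBIC))
E
```

```text
(no output)
```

View pics/scene6.png

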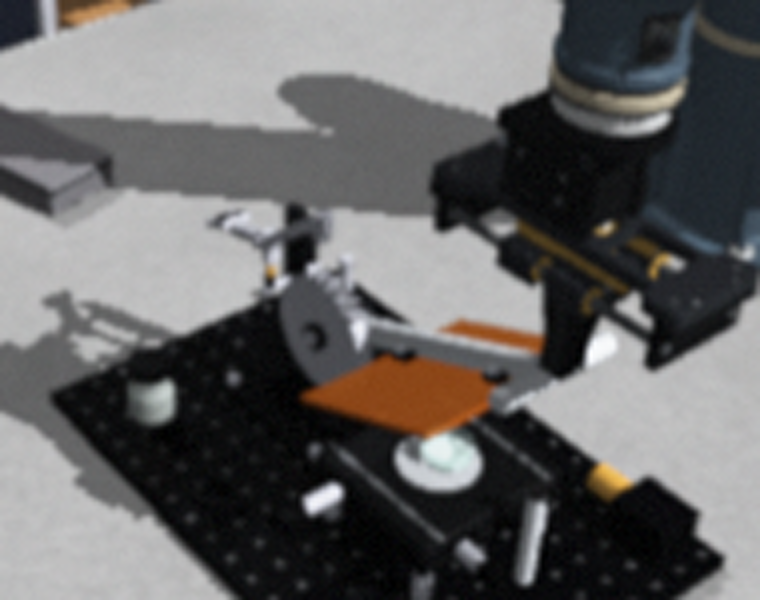

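Request:
{"method": "arm_command", "body": {
  "series": [
    [[0,0.07,0.02],0,-1],
    [[0,0.07,0.02],0,-1],
    [[0,0.07,0.02],0,-1],
    [[0,0.07,0.01],0,-1],
    [[0,0.05,0],0,-1]
  ]
}}

```text
time_s: 7.57
position: [0.5364, 0.2384, 0.1405]
tcp_rot: [[0.999, 0.019, 0.031], [-0.031, -0.004, 1.0], [0.02, -1.0, -0.004]]
force: [-1.0, 6.0, 2.8]
opening: 0.004
```

Request:
{"method": "arm_command", "body": {
  "series": [
    [[0,0.05,0],0,-1],
    [[0,0.05,0],0,-1],
    [[0,0.02,0],0,-1]
  ]
}}

```text
time_s: 7.82
position: [0.537, 0.2405, 0.1181]
tcp_rot: [[0.999, 0.02, 0.03], [-0.03, -0.002, 1.0], [0.02, -1.0, -0.001]]
force: [-12.2, -0.6, 46.5]
opening: 0.007
```

Request:
{"method": "arm_command", "body": {
  "series": [
    [[0,0.01,0],0,-1],
    [[0,0.01,0],0,-1],
    [[0,0.01,0],0,-1],
    [[0,-0.04,0],0,-1],
    [[0,-0.15,0],0,-1],
    [[0,-0.2,0],0,-1],
    [[0,-0.2,0],0,-1],
    [[0,-0.2,0],0,-1],
    [[0,-0.1,0],0,-1],
    [[0,0,0],0,-1]
  ]
}}

```text
time_s: 8.65
position: [0.5349, 0.2342, 0.3041]
tcp_rot: [[0.999, 0.023, 0.03], [-0.03, -0.016, 0.999], [0.023, -1.0, -0.016]]
force: [0.1, 0.3, -0.5]
opening: 0.002
```

```bash
python3 - <<'E'
from h import *
np.set_printoptions(precision=4,suppress=True)
s=bot.read_state();print(s['time_s'],s['position'],s['force'])
for n in ["scene","side"]:
    im=bot.capture(n); np.save(n+'7.npy',im)
    im=im[140:310,190:380] if n=='scene' else im[160:320,190:345]; f=3.5 if n=='scene' else 3.7
    cv2.imwrite(f"pics/{n}7.png",cv2.resize(im[:,:,::-1],None,fx=f,fy=f,interpolation=cv2.INTER_CUBIC))
E
```

```text
8.65 [0.5349 0.2342 0.3041] [ 0.0679  0.3379 -0.4942]
```

View pics/scene7.png

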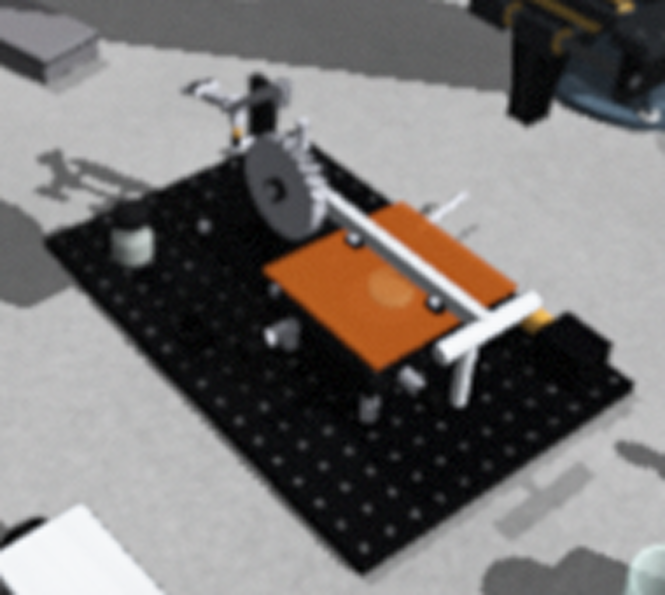

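View pics/side7.png

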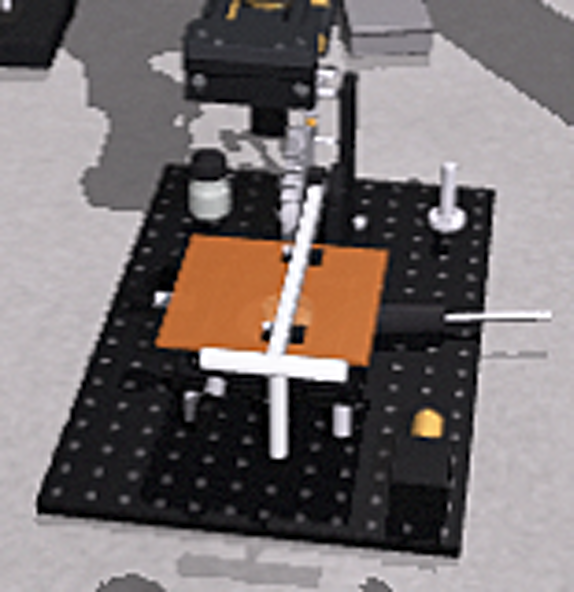

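```bash
python3 - <<'E'
from m import *
print(tri(cs,S(440,353),cd,D(203,359)),tri(cs,S(538,300),cd,D(346,370)))
print(bot.read_state()['force'])
E
```

```text
(array([0.5818, 0.2295, 0.1117]), np.float64(0.004124593187183014)) (array([0.4835, 0.239 , 0.1152]), np.float64(0.0006031582088232083))
[-0.8918 -0.228  -0.3569]
```

```bash
python3 -c "
from rig import bot
print(bot.hand_in())"
```

```text
the job is handed in; nothing more can be done
None
```

The pawl is flipped free and the shield is fully down on its stop post. I handed the job in at about 8.8 s of the 48 s allowed; no verdict was reported.

With the fingers shut, I pressed the thumb pad down until it bottomed out. I then pushed the bar down along its arc to the stop, lifted clear to about 0.30 m and handed in.

- **Shield:** the bar centre measured about 113 mm above the bench, against 112 mm expected. That puts the arm within about 0.01 rad of level. The two camera rays at the far bar end missed each other by 4 mm, so that end is a looser measurement.
- **Pawl:** it was still tail-down, with the hook clear of the teeth, in the last pictures.
- **Loose things:** the canister, post and driver looked unmoved by eye, and the dish was still visible through the plate. I did not measure their positions. The lens ring was not picked out in the last views. The solvent, beaker and slide box were mostly outside them, and the arm did not go near those three low down.
- **Forces:** the highest forces I read were about 72 N at the pad's end stop and 48 N on the stop post, both through the fingertips. That is more than the job needed but under the 120 N wrist limit. The force was near zero after I lifted clear.

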